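# Gauge the depth of a dowel hole in a shelf leg

## Task

Find out how deep the dowel hole in the wooden shelf leg is: take the depth rod by its blue handle and slide it into the hole until it bottoms. Then slide the orange marker along its track until its pointer is in line with the rear end of the blue handle (the end away from the leg), so that the exposed length can be read off the board; leave the rod bottomed in the hole, the marker there, and the other things on the desk undisturbed.

Things in the scene. Friction and masses are not known exactly. Their poses are not given: they have to be found in the camera images.
- hole_mouth (a point): centre of the mouth of the round blind hole (16 mm diameter) in the end of the wooden shelf leg, 45 mm above the desk. The leg is a pale block 90 mm long, 50 wide, its top 78 mm above the desk. x points level into the hole, z up, y level towards the orange marker's side. The hole's depth is unknown, 30 to 75 mm; its rigid end (hole_end_face in the rules) is out of sight
- gauge: white gauge board fixed to the desk, 320x150 mm, 8 mm thick, that carries leg, yoke, rail and marker track. Origin on the desk straight under the hole mouth; x points as the hole runs, z up. The board reaches from x = -225 to 95 mm and y = -40 to 110 mm
- yoke (a point): middle of the aluminium yoke's notch, 40 mm before the hole mouth, 45 mm above the desk, in line with the hole; the yoke is 10 mm long (x), 34 wide, its top 53 mm above the desk. The rod rests in it and is guided by it. Behind it a rail 12 mm wide, top 36 mm above the desk (205 to 68 mm before the mouth), runs under the rod's handle
- rod_grip (a point): centre of the blue handle of the loose depth rod (90 g), 49 mm above the desk. Handle 36 mm long (x), 18 wide (y), 26 high; grasp across the 18 mm. x points along the rod to its tip. The 12 mm steel rod leaves the handle 4 mm below this point; overall length 170 mm, tip 152 mm ahead of this point. It starts in the yoke, tip 5 to 30 mm before the hole; the handle slides on the rail
- rod_end (a point): centre of the rear face of the blue handle (18 mm behind point rod_grip): the end of the rod that is read. Axes as rod_grip
- rod_tip (a point): tip of the rod, on its axis. Axes as rod_grip
- marker_grip (a point): middle of the upright orange tab of the marker, 42 mm above the desk, where to pinch it: the tab is 24 mm long (x, along the track), 16 wide (y), its top 56 mm above the desk, above a foot 34x26 mm whose top is 22 mm above the desk. The track runs parallel to the rod, 80 mm beside it. x points the way the rod slides in, z up
- marker_index (a point): tip of the marker's thin orange pointer, 17 mm above the desk, 52 mm from marker_grip towards the rod, at the same x along the track as the tab's centre. Axes as marker_grip
- marker (a joint): travel of the orange marker along its track, 0 to 0.14 m, 0 at the end farthest from the leg, growing towards the leg; it starts between 0 and 0.03. At value q the pointer stands 205 mm - q before the hole mouth. Friction of about 1.5 N holds it where it is left
- stapler: stapler with a red arm, 148x37x40 mm; origin under its centre. A bystander: leave it alone
- sticky_pad: yellow pad of sticky notes, 76x76x18 mm; origin under its centre. A bystander: leave it alone
- binder_clip: small black binder clip, 36x32x27 mm; origin under its centre. A bystander: leave it alone

How it is judged:
By the outcome, as a careful person would: the job done as asked, in the order asked, and still so for the second after the job is handed in, with the robot touching nothing.
It also fails if it takes over 42 s, if anything falls off the work surface, if the arm or the gripper's body presses on something with over 40 N, if the wrist force passes 120 N, or if a joint passes its speed limit or range.

## Robot

A 6-joint arm with a two-finger parallel gripper is mounted at the origin on the work surface; the furniture and walls round the work are solid. World frame = base frame: x ahead of the robot, y to its left, z up, the work surface at z = 0. Lengths are in m, angles in degrees, forces in N, time in s.
With the tool pointing down it reaches from about 0.275 to 0.725 m from the base axis. Payload 5.6 kg.
Tool frame: the origin (TCP) lies at the very end of the fingers, on their centre line; the grasp point (between the pads) lies 19 mm behind it (r.grip_depth is the distance from the TCP to the grasp point, in m); z points along the fingers, y is the line along which they close (so a half turn about z gives the same grasp; the last joint's range is limited). The gripper opens to 85 mm and grips with 20 to 120 N. Pads are 22 mm wide; open, the fingers measure 114 mm over their backs; the gripper's body (76 mm by 85 mm) begins 54 mm behind the grasp point. The pads swing forward as they close: fully open they stand 13 mm farther back than shut.
Start: joints at [-60.298, 14.616, 6.199, 0, -81.583, -16.306], TCP at [0.127, -0.535, 0.231] pointing down, gripper open.
Joint ranges: [-168.99, 168.99], [-69.2, 112.95], [-62.41, 85.93], [-164.36, 98.24], [-168.68, -3.75], [-174.98, 174.98]. Speed limits (degrees/s): [147.25, 147.25, 180, 180, 180, 180].

## Interface

Orientations are given as a 3x3 rotation matrix whose columns are the frame's x, y, z axes.
In Python, from station import r gives the robot as it stands.
- The arm moves only by the shell command python3 -m handwheel 'ROWS' [FORCE]. ROWS is JSON, a list of rows, each an object of numbers: "dx", "dy", "dz": the shift along the tool's x, y, z in m; "rx", "ry", "rz": the turn, a rotation vector about the tool's x, y, z in rad; "gripper": the closure, from 0 (fully open) to 1 (shut). A call has 1 to 20 rows; each row shifts and turns the commanded pose from where the row before left it, along the tool's axes as they then stand; what a row does not reach is not made up. A row lasts 1/8 s, in which the tool goes at most 62.5 mm and 10.7 degrees, less where a joint would pass 70% of its speed; a pose out of reach is approached as far as the arm can. A call is refused whole if a number of a shift passes 0.0625 or a number of a turn 0.188, either way. A call with a gripper value outside its range is refused whole. The fingers move at their own pace and stop on an object; FORCE is the grip in N (left out, the last holds). Time passes only in rows, so rows that do not move let the fingers close. It gives the time, the measured TCP pose, the force, the opening and the grip force at its end, in the units of the state.
- r.read_state(): the state, without advancing time (a new reading comes with each control period).
- r.snapshot(name): name is "side" or "top" or "wrist"; returns a dict with "frame" (400x640x3 uint8, red, green, blue), "camera_matrix" (3x3 intrinsics, pixels), "R" (3x3) and "t" (3): a world point X has camera coordinates R X + t. Camera axes: x right, y down, z forward; pixel columns grow to the right and rows downward; lengths in m; the calibration is good to about 2 mm. A picture is of the moment at which its call begins. There is no depth.
- r.sign_off(): hands the job in; it is judged then, once.
The state is a dict: "time": time; "joints": joint angles; "joint_vel": joint speeds; "effort": joint torques, N m; "tcp_pos": TCP position; "ee_rot": TCP orientation; "wrist_force": force on the tool from outside, world axes, zero at the start; "torque": the same for the moment, N m; "grip_width": finger opening in m; "gripper_force": force on a finger pad.
Only numpy, scipy, OpenCV 4.12 (cv2) and the standard library are available. Lean on these libraries where they do the work, as an engineer would, in place of code of your own. Each camera call takes 0.05 s, during which the arm holds its last target. There are 200 camera calls.

## Working session

There is one attempt and no reset: what is moved stays moved. The work goes in short steps, Python scripts to look and compute and a shell command to move; the robot and the scene stay as the last step left them, time stands still between calls to the robot, and variables do not carry over. Pictures are saved under pics/ and viewed, at most 10 in all, crops included, and the job is handed in when it is done.

```bash
mkdir -p pics
cat > h.py <<'E'
import numpy as np,cv2,json,os
from station import r
def snap(n,f):
    s=r.snapshot(n); cv2.imwrite(f'pics/{f}.png',cv2.cvtColor(s['frame'],cv2.COLOR_RGB2BGR))
    np.savez(f'pics/{f}.npz',**{k:np.array(v) for k,v in s.items()}); return s
def ray(s,uv,z):
    K,R,t=[np.array(s[k]) for k in('camera_matrix','R','t')]
    c=-R.T@t; d=R.T@np.linalg.inv(K)@np.array([uv[0],uv[1],1.]); return c+d*(z-c[2])/d[2]
def proj(s,X):
    K,R,t=[np.array(s[k]) for k in('camera_matrix','R','t')]
    p=K@(R@np.array(X)+t); return p[:2]/p[2]
E
python3 - <<'E'
from h import *
for n in('top','side'):
    s=snap(n,n+'0'); print(n,-np.array(s['R']).T@np.array(s['t']))
st=r.read_state(); print(st['time'],st['tcp_pos'],np.round(st['ee_rot'],3),st['grip_width'])
E
```

```text
top [ 0.35631373 -0.02532005  0.99949815]
side [ 1.16904998 -0.47109421  0.84447074]
0.1 [ 0.12737897 -0.5345941   0.23049863] [[-0.973 -0.232 -0.   ]
 [-0.232  0.973  0.002]
 [ 0.     0.002 -1.   ]] 0.08576139430339796
```

View pics/top0.png

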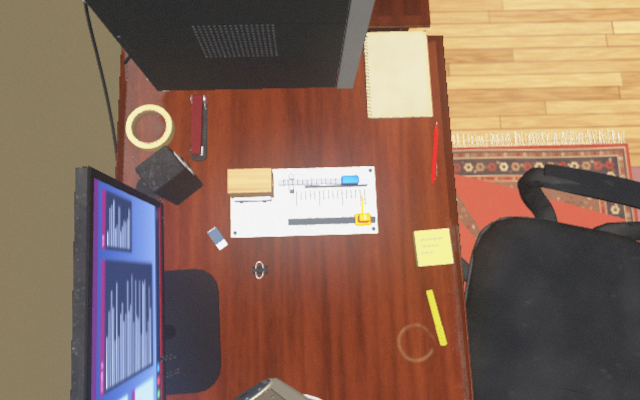

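View pics/side0.png

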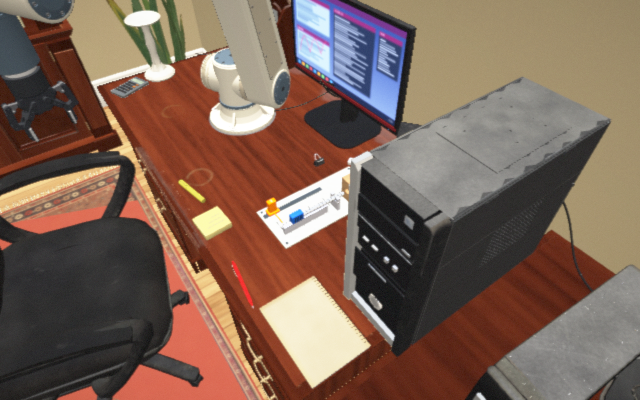

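The top view shows the board at columns 230–378, rows 167–237. The leg is at (250,182), the blue handle at (350,181) and the marker tab at (363,219). The PC tower stands beyond the board in both views.

Run:
```python
from h import *
s=np.load('pics/top0.npz'); f=s['frame']
for uv in[(230,169),(374,167),(378,235),(232,237)]: print('corner',uv,ray(s,uv,.008).round(3))
hsv=cv2.cvtColor(f,cv2.COLOR_RGB2HSV)
def blob(lo,hi,box):
    m=cv2.inRange(hsv,lo,hi); k=np.zeros_like(m); k[box[1]:box[3],box[0]:box[2]]=1; m=m*k
    y,x=np.nonzero(m); print(len(x),x.min(),x.max(),y.min(),y.max(),x.mean(),y.mean()); return x.mean(),y.mean()
b=blob((95,120,80),(125,255,255),(300,165,378,200)); print('handle',ray(s,b,.058))
o=blob((8,150,120),(28,255,255),(340,190,380,232)); print('marker',ray(s,o,.05))
print('tower bottom edge', ray(s,(340,88),.0), ray(s,(340,88),.4))
im=cv2.cvtColor(f,cv2.COLOR_RGB2BGR)[160:242,222:386]
cv2.imwrite('pics/topc.png',cv2.resize(im,None,fx=4.8,fy=4.8,interpolation=cv2.INTER_CUBIC))
```

```text
corner (230, 169) [0.592 0.132 0.008]
corner (374, 167) [ 0.588 -0.187  0.008]
corner (378, 235) [ 0.437 -0.188  0.008]
corner (232, 237) [0.441 0.128 0.008]
117 342 358 176 183 349.96581196581195 179.47863247863248
handle [ 0.55085019 -0.12711977  0.058     ]
125 355 370 197 224 362.592 219.16
marker [ 0.46723833 -0.15063352  0.05      ]
tower bottom edge [ 0.77917701 -0.11990952  0.        ] [ 0.60994677 -0.08205473  0.4       ]
```

View pics/topc.png

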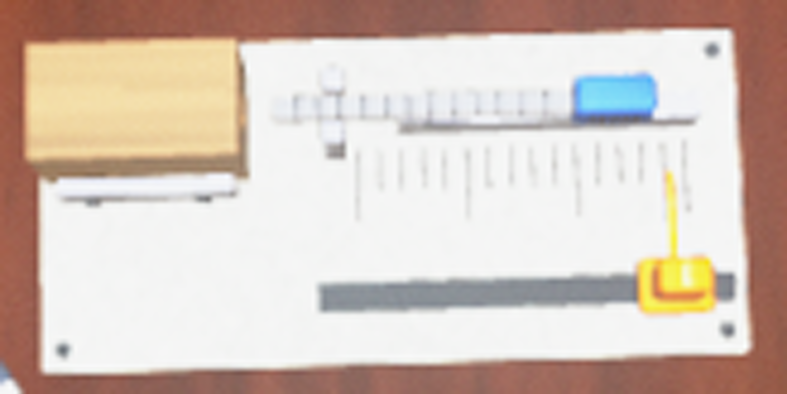

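The crop confirms the layout: the handle's top is at about (615,95), the marker tab at (678,280), and the pointer points towards the rod. The gauge x axis runs along about +y world. I'll rotate the tool and go above the handle.

```bash
python3 -m handwheel '[{"rz":-0.1686},{"rz":-0.1686},{"rz":-0.1686},{"rz":-0.1686},{"rz":-0.1686},{"rz":-0.1686},{"rz":-0.1686},{"rz":-0.1686}]'
python3 -m handwheel '[{"dx":-0.034,"dy":-0.035},{"dx":-0.034,"dy":-0.035},{"dx":-0.034,"dy":-0.035},{"dx":-0.034,"dy":-0.035},{"dx":-0.034,"dy":-0.035},{"dx":-0.034,"dy":-0.035},{"dx":-0.034,"dy":-0.035},{"dx":-0.034,"dy":-0.035},{"dx":-0.034,"dy":-0.035},{"dx":-0.034,"dy":-0.035},{"dx":-0.034,"dy":-0.035},{"dx":-0.034,"dy":-0.035},{}]'
python3 - <<'E'
from h import *
s=snap('wrist','w1'); st=r.read_state(); print(st['time'],st['tcp_pos'],np.round(st['ee_rot'],4),st['joints'],-s['R'].T@s['t'])
E
```

```text
0.15 [ 0.12736017 -0.53467475  0.23059683] [[-9.728e-01 -2.316e-01 -4.000e-04]
 [-2.316e-01  9.728e-01  1.400e-03]
 [ 1.000e-04  1.500e-03 -1.000e+00]] [-6.02998147e+01  1.46472511e+01  6.14884739e+00 -1.88913926e-02
 -8.15843784e+01 -1.63064618e+01] [ 0.04575268 -0.55462933  0.37326325]invalid input at $[0]: expected keys dx, dy, dz, rx, ry, rz, gripper
invalid input at $[0]: expected keys dx, dy, dz, rx, ry, rz, gripper
```

View pics/w1.png

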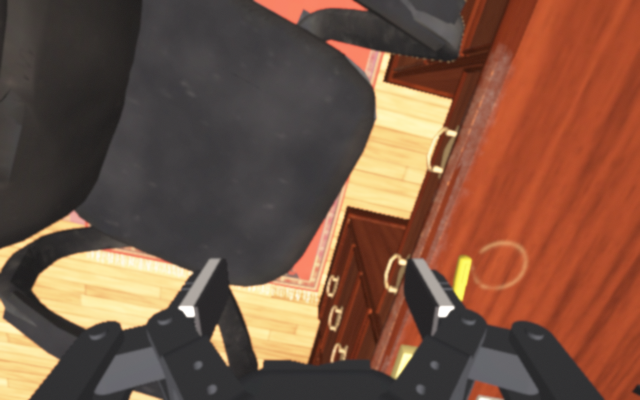

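The moves were refused because every key is required, so the picture only shows the start pose: the chair, with the fingers at the bottom. I'll resend with full rows.

```bash
python3 -m handwheel '[{"dx":0,"dy":0,"dz":0,"rx":0,"ry":0,"rz":-0.1686,"gripper":0},{"dx":0,"dy":0,"dz":0,"rx":0,"ry":0,"rz":-0.1686,"gripper":0},{"dx":0,"dy":0,"dz":0,"rx":0,"ry":0,"rz":-0.1686,"gripper":0},{"dx":0,"dy":0,"dz":0,"rx":0,"ry":0,"rz":-0.1686,"gripper":0},{"dx":0,"dy":0,"dz":0,"rx":0,"ry":0,"rz":-0.1686,"gripper":0},{"dx":0,"dy":0,"dz":0,"rx":0,"ry":0,"rz":-0.1686,"gripper":0},{"dx":0,"dy":0,"dz":0,"rx":0,"ry":0,"rz":-0.1686,"gripper":0},{"dx":0,"dy":0,"dz":0,"rx":0,"ry":0,"rz":-0.1686,"gripper":0}]' &&
python3 -m handwheel '[{"dx":-0.034,"dy":-0.035,"dz":0,"rx":0,"ry":0,"rz":0,"gripper":0},{"dx":-0.034,"dy":-0.035,"dz":0,"rx":0,"ry":0,"rz":0,"gripper":0},{"dx":-0.034,"dy":-0.035,"dz":0,"rx":0,"ry":0,"rz":0,"gripper":0},{"dx":-0.034,"dy":-0.035,"dz":0,"rx":0,"ry":0,"rz":0,"gripper":0},{"dx":-0.034,"dy":-0.035,"dz":0,"rx":0,"ry":0,"rz":0,"gripper":0},{"dx":-0.034,"dy":-0.035,"dz":0,"rx":0,"ry":0,"rz":0,"gripper":0},{"dx":-0.034,"dy":-0.035,"dz":0,"rx":0,"ry":0,"rz":0,"gripper":0},{"dx":-0.034,"dy":-0.035,"dz":0,"rx":0,"ry":0,"rz":0,"gripper":0},{"dx":-0.034,"dy":-0.035,"dz":0,"rx":0,"ry":0,"rz":0,"gripper":0},{"dx":-0.034,"dy":-0.035,"dz":0,"rx":0,"ry":0,"rz":0,"gripper":0},{"dx":-0.034,"dy":-0.035,"dz":0,"rx":0,"ry":0,"rz":0,"gripper":0},{"dx":-0.034,"dy":-0.035,"dz":0,"rx":0,"ry":0,"rz":0,"gripper":0},{"dx":0,"dy":0,"dz":0,"rx":0,"ry":0,"rz":0,"gripper":0}]'
python3 - <<'E'
from h import *
s=snap('wrist','w2'); st=r.read_state(); print(st['time'],st['tcp_pos'],np.round(st['ee_rot'],4),st['joints'],-s['R'].T@s['t'])
E
```

```text
time: 1.15
tcp_pos: [0.1274, -0.5348, 0.2309]
ee_rot: [[0.017, -1.0, -0.0], [-1.0, -0.017, 0.001], [-0.001, 0.0, -1.0]]
wrist_force: [-0.1, 0.3, -0.5]
grip_width: 0.0854
gripper_force: 0.0
time: 2.78
tcp_pos: [0.544, -0.1197, 0.2298]
ee_rot: [[0.015, -1.0, -0.002], [-1.0, -0.015, 0.001], [-0.001, 0.002, -1.0]]
wrist_force: [0.8, -0.6, -0.2]
grip_width: 0.0855
gripper_force: 0.0
2.825 [ 0.54306453 -0.12092683  0.23027278] [[ 1.390e-02 -9.999e-01 -1.900e-03]
 [-9.999e-01 -1.390e-02  1.000e-04]
 [-1.000e-04  1.900e-03 -1.000e+00]] [ 3.54962302e+00  1.54353783e+01  7.15650678e+00 -1.31737749e-02
 -8.18267329e+01 -2.75326207e+00] [ 0.54588915 -0.20440236  0.37253282]
```

View pics/w2.png

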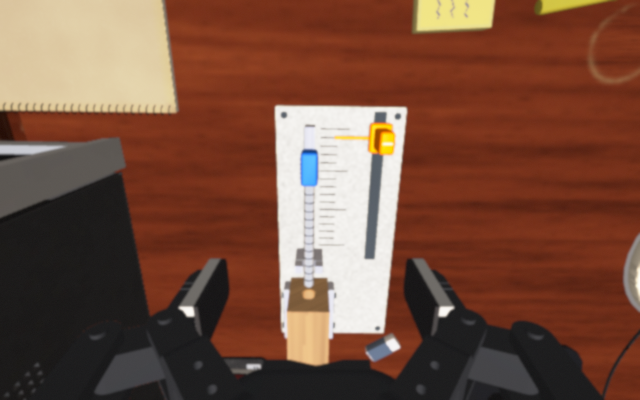

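The wrist view shows the handle at (309,168), the marker tab at about (383,140) with its pointer tip at about (331,137), the yoke at (309,257) and the leg mouth at (308,290).

```bash
cat >> h.py <<'E'
def blob(s,lo,hi,box):
    m=cv2.inRange(cv2.cvtColor(s['frame'],cv2.COLOR_RGB2HSV),lo,hi); k=np.zeros_like(m); k[box[1]:box[3],box[0]:box[2]]=1
    n,l,st,c=cv2.connectedComponentsWithStats(m*k); i=1+st[1:,4].argmax(); return st[i],c[i]
BL=((95,110,60),(125,255,255)); OR=((8,150,120),(28,255,255))
E
python3 - <<'E'
from h import *
s=np.load('pics/w2.npz')
for uv in[(276,107),(406,108)]: print('corner',ray(s,uv,.008).round(4))
for u in[(284,115),(397,116),(377.5,328)]: print('screw',ray(s,u,.008).round(4))
st,c=blob(s,*BL,(270,120,340,220)); print('handle',st,c)
# vertical rows: top face visible + near face; edges
x,y,w,h=st[:4]
print('rear top',ray(s,(c[0],y),.062).round(4),'front bottom',ray(s,(c[0],y+h),.036).round(4),'front top',ray(s,(c[0],y+h),.062).round(4),'ctr',ray(s,c,.058).round(4),'widths',ray(s,(x,c[1]),.062).round(4),ray(s,(x+w,c[1]),.062).round(4))
st,c=blob(s,*OR,(320,110,410,170)); print('marker',st,c,ray(s,(386,140),.056).round(4)); print('pointer tip',ray(s,(331,137),.017).round(4))
print('yoke',ray(s,(309,251),.053).round(4),'hole',ray(s,(309,294),.045).round(4))
print('track',ray(s,(380.5,113),.009).round(4),ray(s,(370,257),.009).round(4))
E
```

```text
corner [ 0.5901 -0.1854  0.008 ]
corner [ 0.4427 -0.1864  0.008 ]
screw [ 0.5812 -0.1768  0.008 ]
screw [ 0.452  -0.1775  0.008 ]
screw [0.4505 0.1233 0.008 ]
handle [301 150  17  36 573] [308.80628272 167.61954625]
rear top [ 0.5516 -0.147   0.062 ] front bottom [ 0.5519 -0.101   0.036 ] front top [ 0.5514 -0.109   0.062 ] ctr [ 0.5516 -0.1278  0.058 ] widths [ 0.5596 -0.1287  0.062 ] [ 0.5421 -0.1289  0.062 ]
marker [336 123  59  32 749] [378.36582109 138.12016021] [ 0.4732 -0.1572  0.056 ]
pointer tip [ 0.5273 -0.1539  0.017 ]
yoke [ 0.5508 -0.0272  0.053 ] hole [0.5505 0.0381 0.045 ]
track [ 0.4714 -0.1806  0.009 ] [0.4701 0.0052 0.009 ]
```

```bash
python3 -m handwheel '[{"dx":0.007,"dy":-0.008,"dz":0.02,"rx":0,"ry":0,"rz":0.012,"gripper":0.2},{"dx":0,"dy":0,"dz":0.05,"rx":0,"ry":0,"rz":0,"gripper":0.2},{"dx":0,"dy":0,"dz":0.05,"rx":0,"ry":0,"rz":0,"gripper":0.2},{"dx":0,"dy":0,"dz":0.04,"rx":0,"ry":0,"rz":0,"gripper":0.2},{"dx":0,"dy":0,"dz":0.02,"rx":0,"ry":0,"rz":0,"gripper":0.2},{"dx":0,"dy":0,"dz":0.014,"rx":0,"ry":0,"rz":0,"gripper":0.2},{"dx":0,"dy":0,"dz":0,"rx":0,"ry":0,"rz":0,"gripper":0.2},{"dx":0,"dy":0,"dz":0,"rx":0,"ry":0,"rz":0,"gripper":0.2}]' 30
python3 - <<'E'
from h import *
st=r.read_state(); print(st['time'],st['tcp_pos'],np.round(st['ee_rot'],4))
E
```

```text
time: 3.82
tcp_pos: [0.5514, -0.1293, 0.0384]
ee_rot: [[-0.0, -1.0, 0.002], [-1.0, 0.0, -0.0], [0.0, -0.002, -1.0]]
wrist_force: [-0.6, 0.4, -0.1]
grip_width: 0.0686
gripper_force: 0.0
3.825 [ 0.55138484 -0.12928807  0.03843638] [[-2.0e-04 -1.0e+00  1.9e-03]
 [-1.0e+00  2.0e-04 -3.0e-04]
 [ 3.0e-04 -1.9e-03 -1.0e+00]]
```

```bash
python3 -m handwheel '[{"dx":0,"dy":0,"dz":0.006,"rx":0,"ry":0,"rz":0,"gripper":0.2},{"dx":0,"dy":0,"dz":0,"rx":0,"ry":0,"rz":0,"gripper":0.6},{"dx":0,"dy":0,"dz":0,"rx":0,"ry":0,"rz":0,"gripper":0.85},{"dx":0,"dy":0,"dz":0,"rx":0,"ry":0,"rz":0,"gripper":1},{"dx":0,"dy":0,"dz":0,"rx":0,"ry":0,"rz":0,"gripper":1},{"dx":0,"dy":0,"dz":0,"rx":0,"ry":0,"rz":0,"gripper":1}]' 30
```

```text
time: 4.58
tcp_pos: [0.5509, -0.129, 0.0315]
ee_rot: [[-0.0, -1.0, 0.0], [-1.0, 0.0, -0.0], [0.0, -0.0, -1.0]]
wrist_force: [0.1, 0.9, 1.8]
grip_width: 0.0175
gripper_force: 30.1
```

```bash
python3 -m handwheel '[{"dx":-0.004,"dy":0,"dz":0,"rx":0,"ry":0,"rz":0,"gripper":1},{"dx":-0.004,"dy":0,"dz":0,"rx":0,"ry":0,"rz":0,"gripper":1},{"dx":-0.004,"dy":0,"dz":0,"rx":0,"ry":0,"rz":0,"gripper":1},{"dx":-0.004,"dy":0,"dz":0,"rx":0,"ry":0,"rz":0,"gripper":1},{"dx":-0.004,"dy":0,"dz":0,"rx":0,"ry":0,"rz":0,"gripper":1}]'
python3 -m handwheel '[{"dx":-0.004,"dy":0,"dz":0,"rx":0,"ry":0,"rz":0,"gripper":1},{"dx":-0.004,"dy":0,"dz":0,"rx":0,"ry":0,"rz":0,"gripper":1},{"dx":-0.004,"dy":0,"dz":0,"rx":0,"ry":0,"rz":0,"gripper":1},{"dx":-0.004,"dy":0,"dz":0,"rx":0,"ry":0,"rz":0,"gripper":1}]'
```

```text
time: 5.2
tcp_pos: [0.5509, -0.1089, 0.0315]
ee_rot: [[-0.0, -1.0, 0.0], [-1.0, 0.0, -0.0], [0.0, -0.0, -1.0]]
wrist_force: [0.6, -3.4, 3.6]
grip_width: 0.0174
gripper_force: 30.3
time: 5.7
tcp_pos: [0.5509, -0.0929, 0.0315]
ee_rot: [[-0.0, -1.0, 0.0], [-1.0, 0.0, -0.0], [0.0, -0.0, -1.0]]
wrist_force: [0.4, -4.8, 5.2]
grip_width: 0.0172
gripper_force: 30.5
```

```bash
python3 -m handwheel '[{"dx":-0.003,"dy":0,"dz":0,"rx":0,"ry":0,"rz":0,"gripper":1},{"dx":-0.003,"dy":0,"dz":0,"rx":0,"ry":0,"rz":0,"gripper":1},{"dx":-0.003,"dy":0,"dz":0,"rx":0,"ry":0,"rz":0,"gripper":1}]'
```

```text
time: 6.08
tcp_pos: [0.5508, -0.084, 0.0315]
ee_rot: [[-0.0, -1.0, 0.0], [-1.0, 0.0, -0.0], [0.0, -0.0, -1.0]]
wrist_force: [0.1, -4.4, 5.5]
grip_width: 0.0174
gripper_force: 30.5
```

```bash
python3 -m handwheel '[{"dx":-0.003,"dy":0,"dz":0,"rx":0,"ry":0,"rz":0,"gripper":1},{"dx":-0.003,"dy":0,"dz":0,"rx":0,"ry":0,"rz":0,"gripper":1}]'
```

```text
time: 6.32
tcp_pos: [0.5509, -0.078, 0.0315]
ee_rot: [[-0.0, -1.0, 0.0], [-1.0, 0.0, -0.0], [0.0, -0.0, -1.0]]
wrist_force: [0.7, -4.1, 5.5]
grip_width: 0.0177
gripper_force: 30.5
```

```bash
python3 -m handwheel '[{"dx":-0.003,"dy":0,"dz":0,"rx":0,"ry":0,"rz":0,"gripper":1},{"dx":-0.003,"dy":0,"dz":0,"rx":0,"ry":0,"rz":0,"gripper":1},{"dx":-0.003,"dy":0,"dz":0,"rx":0,"ry":0,"rz":0,"gripper":1}]'
```

```text
time: 6.7
tcp_pos: [0.5505, -0.0715, 0.0315]
ee_rot: [[0.001, -1.0, -0.001], [-1.0, -0.001, -0.005], [0.005, 0.001, -1.0]]
wrist_force: [1.5, -22.3, 1.8]
grip_width: 0.0178
gripper_force: 30.3
```

```bash
python3 -m handwheel '[{"dx":-0.0015,"dy":0,"dz":0,"rx":0,"ry":0,"rz":0,"gripper":1},{"dx":0,"dy":0,"dz":0,"rx":0,"ry":0,"rz":0,"gripper":1}]' 50
python3 - <<'E'
from h import *
s=snap('wrist','w3'); st=r.read_state(); print(st['time'],st['tcp_pos'],st['wrist_force'])
t=snap('top','top3')
cv2.imwrite('pics/m3.png',np.vstack([cv2.cvtColor(s['frame'],cv2.COLOR_RGB2BGR)[:400,80:560]]))
E
```

```text
time: 6.95
tcp_pos: [0.5503, -0.0716, 0.0316]
ee_rot: [[-0.0, -1.0, -0.001], [-1.0, 0.0, -0.006], [0.006, 0.001, -1.0]]
wrist_force: [1.5, -22.2, 3.6]
grip_width: 0.0173
gripper_force: 51.6
7.0 [ 0.5502926  -0.07151825  0.03157883] [  1.99651489 -20.65703509   3.52440418]
```

View pics/w3.png

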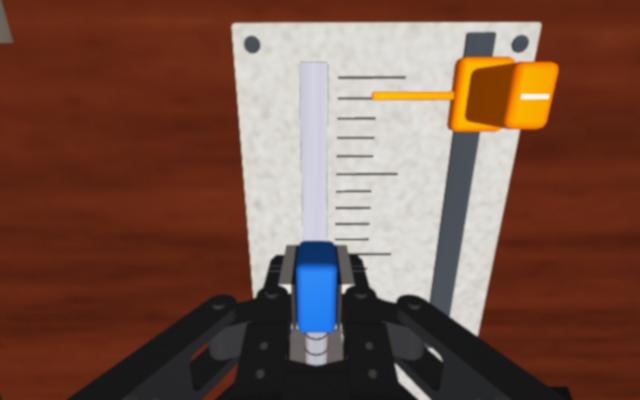

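The rod has bottomed: about 20 N and no further advance. The picture shows the handle's rear face from row 242 (bottom edge) to row 265 (top edge), and the pointer tip at (373,96). I'll relax the push, release and retreat.

```bash
python3 -m handwheel '[{"dx":0.002,"dy":0,"dz":0,"rx":0,"ry":0,"rz":0,"gripper":1},{"dx":0.001,"dy":0,"dz":0,"rx":0,"ry":0,"rz":0,"gripper":1},{"dx":0,"dy":0,"dz":0,"rx":0,"ry":0,"rz":0,"gripper":1}]' 30
python3 - <<'E'
from h import *
s=snap('wrist','w4'); st=r.read_state(); print(st['time'],st['tcp_pos'],st['wrist_force'])
g=cv2.cvtColor(s['frame'],cv2.COLOR_RGB2HSV)
print([tuple(g[y,317]) for y in range(236,272,2)]) 
print([y for y in range(85,108) if 8<=g[y,385,0]<=28 and g[y,385,1]>140])
for v in (241,242,243): print('rear bottom',v,ray(s,(317,v),.036).round(4))
for v in (263,264,265): print('rear top',v,ray(s,(317,v),.062).round(4))
print('pointer',ray(s,(373,96),.017).round(4))
E
```

```text
time: 7.42
tcp_pos: [0.5504, -0.0718, 0.0316]
ee_rot: [[-0.001, -1.0, -0.001], [-1.0, 0.001, -0.002], [0.002, 0.001, -1.0]]
wrist_force: [-0.6, -9.6, 5.7]
grip_width: 0.017
gripper_force: 52.0
7.475 [ 0.55044443 -0.07178807  0.03159154] [ 0.40793493 -8.9559815   6.09372813]
[(np.uint8(122), np.uint8(17), np.uint8(222)), (np.uint8(122), np.uint8(18), np.uint8(222)), (np.uint8(115), np.uint8(34), np.uint8(188)), (np.uint8(111), np.uint8(128), np.uint8(112)), (np.uint8(107), np.uint8(226), np.uint8(96)), (np.uint8(108), np.uint8(221), np.uint8(97)), (np.uint8(108), np.uint8(221), np.uint8(97)), (np.uint8(108), np.uint8(216), np.uint8(99)), (np.uint8(107), np.uint8(222), np.uint8(99)), (np.uint8(108), np.uint8(219), np.uint8(99)), (np.uint8(108), np.uint8(217), np.uint8(100)), (np.uint8(108), np.uint8(222), np.uint8(101)), (np.uint8(108), np.uint8(217), np.uint8(101)), (np.uint8(107), np.uint8(222), np.uint8(107)), (np.uint8(107), np.uint8(222), np.uint8(140)), (np.uint8(108), np.uint8(219), np.uint8(186)), (np.uint8(108), np.uint8(218), np.uint8(218)), (np.uint8(107), np.uint8(212), np.uint8(232))]
[92, 93, 94, 95, 96, 97, 98, 99]
rear bottom 241 [ 0.5503 -0.0854  0.036 ]
rear bottom 242 [ 0.5503 -0.0848  0.036 ]
rear bottom 243 [ 0.5503 -0.0842  0.036 ]
rear top 263 [ 0.5504 -0.0885  0.062 ]
rear top 264 [ 0.5504 -0.088   0.062 ]
rear top 265 [ 0.5504 -0.0875  0.062 ]
pointer [ 0.5231 -0.1536  0.017 ]
```

```bash
python3 -m handwheel '[{"dx":0.0005,"dy":0,"dz":0,"rx":0,"ry":0,"rz":0,"gripper":0.7},{"dx":0,"dy":0,"dz":0,"rx":0,"ry":0,"rz":0,"gripper":0.3},{"dx":0,"dy":0,"dz":0,"rx":0,"ry":0,"rz":0,"gripper":0.3},{"dx":0,"dy":0,"dz":-0.02,"rx":0,"ry":0,"rz":0,"gripper":0.3},{"dx":0,"dy":0,"dz":-0.04,"rx":0,"ry":0,"rz":0,"gripper":0.3},{"dx":0,"dy":0,"dz":-0.04,"rx":0,"ry":0,"rz":0,"gripper":0.3},{"dx":0.04,"dy":0.04,"dz":0,"rx":0,"ry":0,"rz":0,"gripper":0.3},{"dx":0.04,"dy":0.04,"dz":0,"rx":0,"ry":0,"rz":0,"gripper":0.3},{"dx":0,"dy":0,"dz":0,"rx":0,"ry":0,"rz":0,"gripper":0.3},{"dx":0,"dy":0,"dz":0,"rx":0,"ry":0,"rz":0,"gripper":0.3}]' 30
python3 - <<'E'
from h import *
s=snap('wrist','w5'); st=r.read_state(); print(st['time'],st['tcp_pos'],np.round(st['ee_rot'],4))
t=snap('top','top5')
print(blob(t,*BL,(280,165,378,200)),blob(np.load('pics/top3.npz'),*BL,(280,165,378,200)))
cv2.imwrite('pics/w5v.png',cv2.cvtColor(s['frame'],cv2.COLOR_RGB2BGR))
E
```

```text
time: 8.72
tcp_pos: [0.4709, -0.1508, 0.1314]
ee_rot: [[-0.001, -1.0, 0.0], [-1.0, 0.001, 0.0], [-0.0, -0.0, -1.0]]
wrist_force: [0.9, -0.3, 0.7]
grip_width: 0.0598
gripper_force: 0.0
8.775 [ 0.47122286 -0.15050323  0.13124723] [[ 1.e-04 -1.e+00  3.e-04]
 [-1.e+00 -1.e-04  3.e-04]
 [-3.e-04 -3.e-04 -1.e+00]]Traceback (most recent call last):
  File "<stdin>", line 4, in <module>
  File "h.py", line 14, in blob
    n,l,st,c=cv2.connectedComponentsWithStats(m*k); i=1+st[1:,4].argmax(); return st[i],c[i]
                                                        ~~~~~~~~~~~~~~~^^
ValueError: attempt to get argmax of an empty sequence
```

View pics/w5.png

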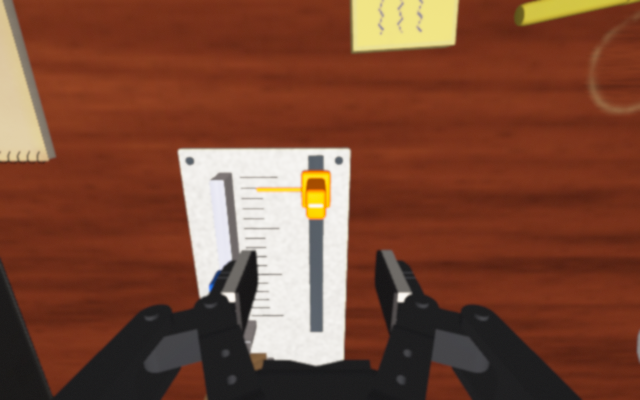

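The tab is centred between the fingers, with its top at about (316,205), and the pointer tip is at (257,189).

Run:
```python
from h import *
s=np.load('pics/w5.npz')
print('ptr',ray(s,(258,189),.017).round(4),'tab top',ray(s,(316,191),.056).round(4),ray(s,(316,218),.056).round(4),ray(s,(308,204),.056).round(4),ray(s,(325,204),.056).round(4))
```

```text
ptr [ 0.5219 -0.1539  0.017 ] tab top [ 0.4713 -0.1647  0.056 ] [ 0.4713 -0.143   0.056 ] [ 0.4773 -0.1544  0.056 ] [ 0.4646 -0.1544  0.056 ]
```

```bash
python3 -m handwheel '[{"dx":0.0035,"dy":0,"dz":0.03,"rx":0,"ry":0,"rz":0,"gripper":0.3},{"dx":0,"dy":0,"dz":0.035,"rx":0,"ry":0,"rz":0,"gripper":0.3},{"dx":0,"dy":0,"dz":0.025,"rx":0,"ry":0,"rz":0,"gripper":0.3},{"dx":0,"dy":0,"dz":0.011,"rx":0,"ry":0,"rz":0,"gripper":0.3},{"dx":0,"dy":0,"dz":0,"rx":0,"ry":0,"rz":0,"gripper":0.6},{"dx":0,"dy":0,"dz":0,"rx":0,"ry":0,"rz":0,"gripper":0.85},{"dx":0,"dy":0,"dz":0,"rx":0,"ry":0,"rz":0,"gripper":1},{"dx":0,"dy":0,"dz":0,"rx":0,"ry":0,"rz":0,"gripper":1},{"dx":0,"dy":0,"dz":0,"rx":0,"ry":0,"rz":0,"gripper":1}]' 25
```

```text
time: 9.95
tcp_pos: [0.4715, -0.1545, 0.0314]
ee_rot: [[0.0, -1.0, 0.002], [-1.0, -0.0, -0.0], [0.0, -0.002, -1.0]]
wrist_force: [-1.6, 0.9, 5.9]
grip_width: 0.0151
gripper_force: 28.3
```

Gripped. Next I'll slide it 60 mm, then look before the last few millimetres.

```bash
python3 -m handwheel '[{"dx":-0.006,"dy":0,"dz":0,"rx":0,"ry":0,"rz":0,"gripper":1},{"dx":-0.009,"dy":0,"dz":0,"rx":0,"ry":0,"rz":0,"gripper":1},{"dx":-0.009,"dy":0,"dz":0,"rx":0,"ry":0,"rz":0,"gripper":1},{"dx":-0.009,"dy":0,"dz":0,"rx":0,"ry":0,"rz":0,"gripper":1},{"dx":-0.009,"dy":0,"dz":0,"rx":0,"ry":0,"rz":0,"gripper":1},{"dx":-0.009,"dy":0,"dz":0,"rx":0,"ry":0,"rz":0,"gripper":1},{"dx":-0.009,"dy":0,"dz":0,"rx":0,"ry":0,"rz":0,"gripper":1},{"dx":0,"dy":0,"dz":0,"rx":0,"ry":0,"rz":0,"gripper":1},{"dx":0,"dy":0,"dz":0,"rx":0,"ry":0,"rz":0,"gripper":1}]'
python3 - <<'E'
from h import *
s=snap('wrist','w6'); st=r.read_state(); print(st['time'],st['tcp_pos'],np.round(st['ee_rot'],4))
im=cv2.cvtColor(s['frame'],cv2.COLOR_RGB2BGR)[180:340,40:360]
cv2.imwrite('pics/w6c.png',cv2.resize(im,None,fx=2.5,fy=2.5,interpolation=cv2.INTER_CUBIC))
E
```

```text
time: 11.08
tcp_pos: [0.4714, -0.0943, 0.0314]
ee_rot: [[0.0, -1.0, 0.002], [-1.0, -0.0, 0.0], [-0.0, -0.002, -1.0]]
wrist_force: [-1.7, 2.0, 6.8]
grip_width: 0.0156
gripper_force: 28.3
11.125 [ 0.47142175 -0.09436093  0.03142743] [[ 3.e-04 -1.e+00  2.e-03]
 [-1.e+00 -3.e-04  0.e+00]
 [-0.e+00 -2.e-03 -1.e+00]]
```

View pics/w6c.png

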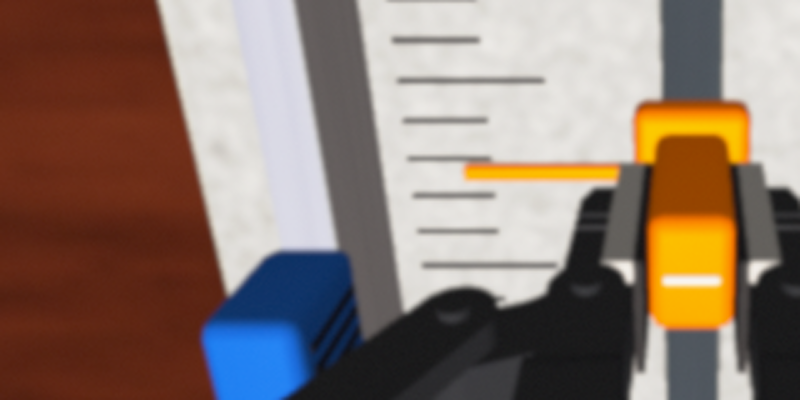

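The crop shows the pointer tip at crop (468,172). The handle's rear face runs from its bottom edge at y≈252 to its top edge at y≈322.

Run:
```python
from h import *
s=np.load('pics/w6.npz')
f=lambda c:(40+c[0]/2.5-.3,180+c[1]/2.5-.3)
print('ptr',ray(s,f((475,172)),.017).round(4))
for c in[(305,252),(305,256)]: print('rear bottom',ray(s,f(c),.036).round(4))
for c in[(255,315),(255,322),(255,328)]: print('rear top',ray(s,f(c),.062).round(4))
```

```text
ptr [ 0.5211 -0.0935  0.017 ]
rear bottom [ 0.5523 -0.0851  0.036 ]
rear bottom [ 0.5524 -0.0841  0.036 ]
rear top [ 0.5479 -0.0899  0.062 ]
rear top [ 0.5482 -0.0884  0.062 ]
rear top [ 0.5484 -0.0871  0.062 ]
```

```bash
python3 -m handwheel '[{"dx":-0.003,"dy":0,"dz":0,"rx":0,"ry":0,"rz":0,"gripper":1},{"dx":-0.002,"dy":0,"dz":0,"rx":0,"ry":0,"rz":0,"gripper":1},{"dx":0,"dy":0,"dz":0,"rx":0,"ry":0,"rz":0,"gripper":1},{"dx":0,"dy":0,"dz":0,"rx":0,"ry":0,"rz":0,"gripper":0.6},{"dx":0,"dy":0,"dz":0,"rx":0,"ry":0,"rz":0,"gripper":0.3},{"dx":0,"dy":0,"dz":0,"rx":0,"ry":0,"rz":0,"gripper":0.3}]'
python3 -m handwheel '[{"dx":0,"dy":0,"dz":-0.03,"rx":0,"ry":0,"rz":0,"gripper":0.3},{"dx":0,"dy":0,"dz":-0.06,"rx":0,"ry":0,"rz":0,"gripper":0.3},{"dx":0,"dy":0,"dz":-0.06,"rx":0,"ry":0,"rz":0,"gripper":0.3},{"dx":-0.04,"dy":-0.01,"dz":-0.01,"rx":0,"ry":0,"rz":0,"gripper":0.3},{"dx":-0.044,"dy":-0.01,"dz":0,"rx":0,"ry":0,"rz":0,"gripper":0.3},{"dx":0,"dy":-0.02,"dz":0,"rx":0,"ry":0,"rz":0,"gripper":0.3},{"dx":0,"dy":0,"dz":0,"rx":0,"ry":0,"rz":0,"gripper":0.3}]'
python3 - <<'E'
from h import *
s=snap('wrist','w7'); print(-s['R'].T@s['t'], [proj(s,(x,-.0888,z)).round(1) for x,z in((.551,.045),(.523,.017))])
u,v=proj(s,(.525,-.0888,.04)).astype(int); x0,y0=max(u-80,0),max(v-60,0); print(x0,y0)
im=cv2.cvtColor(s['frame'],cv2.COLOR_RGB2BGR)[y0:y0+120,x0:x0+160]
cv2.imwrite('pics/w7c.png',cv2.resize(im,None,fx=5,fy=5,interpolation=cv2.INTER_CUBIC))
E
```

```text
time: 11.88
tcp_pos: [0.4706, -0.0895, 0.0302]
ee_rot: [[-0.0, -1.0, -0.0], [-1.0, 0.0, 0.0], [-0.0, 0.0, -1.0]]
wrist_force: [-0.9, -0.4, -0.1]
grip_width: 0.0596
gripper_force: 0.0
time: 12.75
tcp_pos: [0.5112, -0.005, 0.1897]
ee_rot: [[0.0, -1.0, -0.001], [-1.0, -0.0, -0.0], [0.0, 0.001, -1.0]]
wrist_force: [-1.3, 0.4, 0.1]
grip_width: 0.0598
gripper_force: 0.0
[ 0.5116731  -0.08956481  0.33246107] [array([270.9,  91.1]), array([303.9,  91. ])]
220 31
```

View pics/w7c.png

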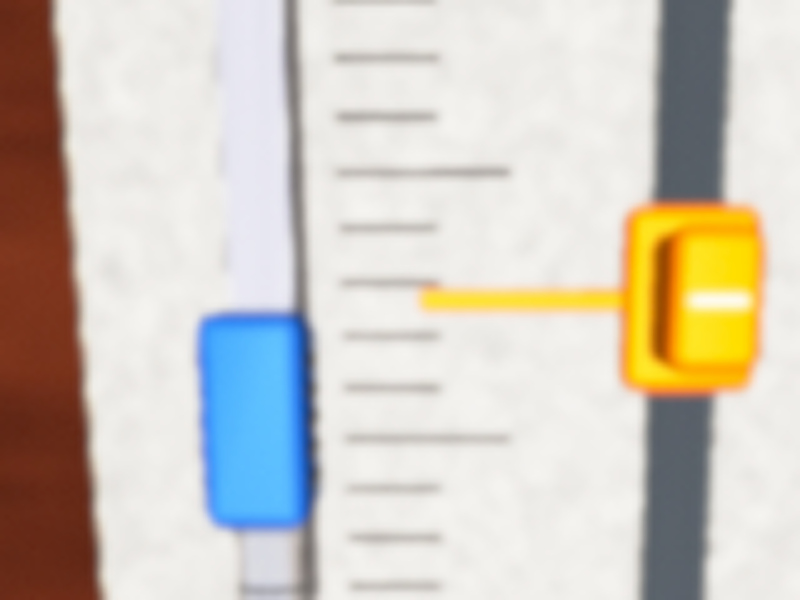

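The pointer's centreline is at crop y≈299 and the handle's rear edge at y≈313. The camera sits in this plane, so there is almost no parallax, and the marker appears to be about 2 mm short.

Run:
```python
from h import *
s=np.load('pics/w7.npz'); f=s['frame'].astype(float)
h=f[80:150,262:280].mean(1); sig=h[:,2]-h[:,0]; p=f[80:105,308:340].mean(1); sp=p[:,0]-p[:,2]
lo,hi=np.median(sig[:8]),np.median(sig[20:45]); m=(lo+hi)/2
i=np.where(sig>m)[0]; e=lambda a,b:80+a+(m-sig[a])/(sig[b]-sig[a])*(b-a)
rr=e(i[0]-1,i[0]); fr=e(i[-1],i[-1]+1)
w=np.clip(sp-np.median(sp),0,None); pr=80+(w*np.arange(len(w))).sum()/w.sum()
print(rr,fr,pr)
for z in(.045,.055,.060): print('rear',z,ray(s,(271,rr),z),'front',ray(s,(271,fr),z))
print('ptr',ray(s,(305,pr),.017))
```

```text
93.42620967741935 136.01708217913205 90.60039394312446
rear 0.045 [ 0.55100619 -0.08683309  0.045     ] front [ 0.55278208 -0.04966519  0.045     ]
rear 0.055 [ 0.5496379  -0.08692812  0.055     ] front [ 0.55135201 -0.05105319  0.055     ]
rear 0.06 [ 0.54895375 -0.08697563  0.06      ] front [ 0.55063697 -0.05174719  0.06      ]
ptr [ 0.52193518 -0.08914155  0.017     ]
```

```bash
python3 -m handwheel '[{"dx":0.04,"dy":0.02,"dz":0,"rx":0,"ry":0,"rz":0,"gripper":0.3},{"dx":0.044,"dy":0.02,"dz":0,"rx":0,"ry":0,"rz":0,"gripper":0.3},{"dx":0,"dy":0,"dz":0,"rx":0,"ry":0,"rz":0,"gripper":0.3},{"dx":0,"dy":0,"dz":0.06,"rx":0,"ry":0,"rz":0,"gripper":0.3},{"dx":0,"dy":0,"dz":0.055,"rx":0,"ry":0,"rz":0,"gripper":0.3},{"dx":0,"dy":0,"dz":0.032,"rx":0,"ry":0,"rz":0,"gripper":0.3},{"dx":0,"dy":0,"dz":0.011,"rx":0,"ry":0,"rz":0,"gripper":0.3},{"dx":0,"dy":0,"dz":0,"rx":0,"ry":0,"rz":0,"gripper":0.6},{"dx":0,"dy":0,"dz":0,"rx":0,"ry":0,"rz":0,"gripper":0.85},{"dx":0,"dy":0,"dz":0,"rx":0,"ry":0,"rz":0,"gripper":1},{"dx":0,"dy":0,"dz":0,"rx":0,"ry":0,"rz":0,"gripper":1},{"dx":0,"dy":0,"dz":0,"rx":0,"ry":0,"rz":0,"gripper":1}]' 25
```

```text
time: 14.3
tcp_pos: [0.4715, -0.0894, 0.0339]
ee_rot: [[0.0, -1.0, 0.002], [-1.0, -0.0, 0.0], [-0.0, -0.002, -1.0]]
wrist_force: [-2.5, 0.6, 6.9]
grip_width: 0.0154
gripper_force: 26.8
```

```bash
python3 -m handwheel '[{"dx":-0.0011,"dy":0,"dz":0,"rx":0,"ry":0,"rz":0,"gripper":1},{"dx":-0.0012,"dy":0,"dz":0,"rx":0,"ry":0,"rz":0,"gripper":1},{"dx":0,"dy":0,"dz":0,"rx":0,"ry":0,"rz":0,"gripper":1},{"dx":0,"dy":0,"dz":0,"rx":0,"ry":0,"rz":0,"gripper":1}]'
```

```text
time: 14.8
tcp_pos: [0.4715, -0.0875, 0.0339]
ee_rot: [[0.0, -1.0, 0.002], [-1.0, -0.0, -0.001], [0.001, -0.002, -1.0]]
wrist_force: [-2.6, -0.6, 5.6]
grip_width: 0.0157
gripper_force: 26.8
```

Moved 1.9 mm. I'll release, retreat and check again from the same viewpoint.

```bash
python3 -m handwheel '[{"dx":0,"dy":0,"dz":0,"rx":0,"ry":0,"rz":0,"gripper":0.6},{"dx":0,"dy":0,"dz":0,"rx":0,"ry":0,"rz":0,"gripper":0.3},{"dx":0,"dy":0,"dz":0,"rx":0,"ry":0,"rz":0,"gripper":0.3},{"dx":0,"dy":0,"dz":-0.03,"rx":0,"ry":0,"rz":0,"gripper":0.3},{"dx":0,"dy":0,"dz":-0.06,"rx":0,"ry":0,"rz":0,"gripper":0.3},{"dx":0,"dy":0,"dz":-0.06,"rx":0,"ry":0,"rz":0,"gripper":0.3},{"dx":-0.04,"dy":-0.01,"dz":-0.01,"rx":0,"ry":0,"rz":0,"gripper":0.3},{"dx":-0.044,"dy":-0.01,"dz":0,"rx":0,"ry":0,"rz":0,"gripper":0.3},{"dx":0,"dy":-0.02,"dz":0,"rx":0,"ry":0,"rz":0,"gripper":0.3},{"dx":0,"dy":0,"dz":0,"rx":0,"ry":0,"rz":0,"gripper":0.3},{"dx":0,"dy":0,"dz":0,"rx":0,"ry":0,"rz":0,"gripper":0.3}]'
python3 - <<'E'
from h import *
s=snap('wrist','w8'); print(-s['R'].T@s['t']); f=s['frame'].astype(float)
h=f[80:150,262:280].mean(1); sig=h[:,2]-h[:,0]; p=f[80:105,308:340].mean(1); sp=p[:,0]-p[:,2]
m=(np.median(sig[:8])+np.median(sig[20:45]))/2
i=np.where(sig>m)[0][0]; rr=80+i-1+(m-sig[i-1])/(sig[i]-sig[i-1])
w=np.clip(sp-np.median(sp),0,None); pr=80+(w*np.arange(len(w))).sum()/w.sum()
print(rr,pr,'rear',ray(s,(271,rr),.055),'ptr',ray(s,(305,pr),.017))
im=cv2.cvtColor(s['frame'],cv2.COLOR_RGB2BGR)[20:240,200:420]
cv2.imwrite('pics/w8c.png',cv2.resize(im,None,fx=2.7,fy=2.7,interpolation=cv2.INTER_CUBIC))
E
```

```text
time: 16.18
tcp_pos: [0.5102, -0.0035, 0.192]
ee_rot: [[-0.001, -1.0, -0.001], [-1.0, 0.001, -0.0], [0.0, 0.001, -1.0]]
wrist_force: [0.0, 0.3, 0.1]
grip_width: 0.0594
gripper_force: 0.0
[ 0.51058552 -0.08805522  0.33479991]
91.69726890756303 90.86588732637391 rear [ 0.54884694 -0.08680611  0.055     ] ptr [ 0.52097447 -0.0873534   0.017     ]
```

View pics/w8c.png

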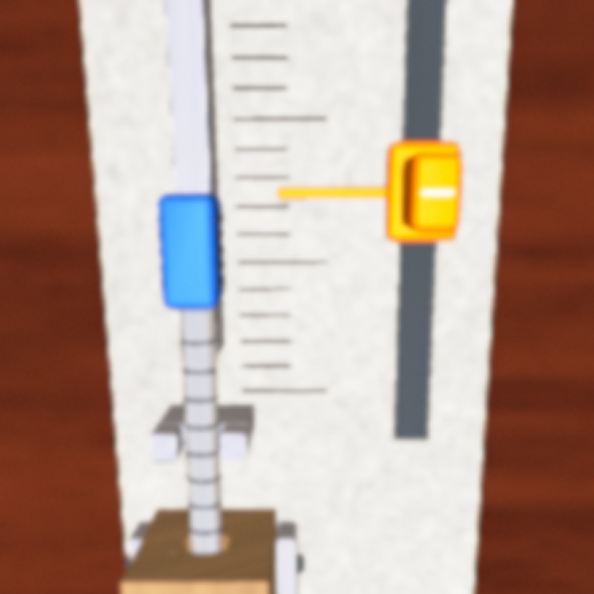

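The rod is still seated in the hole with its rear end unmoved, and the pointer is within about 0.5 mm of it. The gripper is clear, so I'm handing in.

```bash
python3 -c "
from station import r
print(r.sign_off())"
```

```text
the job is handed in; nothing more can be done
None
```

The rod is bottomed in the hole (about 44 mm deep by my estimate), the marker's pointer is within about 0.5 mm of the handle's rear end by camera, and the job was handed in at about 16 s.

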